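Load the bench shaker through its quarter-turn panel

TASK

Load the shaker with all the canisters waiting on the sloped two-lane rack: turn both orange quarter-turn fasteners to unlocked, swing the blue panel up until it stands upright by itself, and lay each canister down in a free pocket of the cradle inside. Then shut the panel fully, turn both fasteners back to locked and stand the yellow in-use marker upright on the panel's green disc. Leave the glass bottle where it stands.

Things in the scene. Friction and masses are not known exactly. Their poses are not given: they have to be found in the camera images.
- shaker: Fixed bench shaker: white tub, blue panel on top. Origin on the table under the middle of its cradle; +x to the hinge side (away from the robot), +y left. Outer faces x = -0.090 and 0.210, y = +/-0.139; rim z = 0.110, panel top 0.118. Opening x = -0.080 to 0.150, y = +/-0.128; keeper ledges reach to x = -0.072 at y = +/-0.105; inner floor z = 0.045. Empty at the start.
- cradle (a point): Middle of the two-row cradle inside, at canister-centre height (shaker x = 0, y = 0, z = 0.084; same axes). Two black bars, 42 mm wide, at y = +/-0.056, tops 18 mm below this point, each with grey ribs (tops 4 mm below it) parting two pockets at x = +/-0.026: four in all. A canister lies with its axis along y, body on the bar, caps outside it; 3 to 4 mm of play.
- panel (a joint): Opening angle of the blue panel, rad: 0 = shut, grows as its front edge swings up and back about its far edge (the shaker's y axis); stop at 1.75. A stiff friction hinge (0.55 N m, about 5 N at the handle going up) keeps it where it is left, at any angle. It can rise only when both fasteners are unlocked.
- panel_handle (a point): Middle of the steel bar handle: round, 10 mm thick, 90 mm long along the shaker's y, on two posts 41 mm either side. 36 mm above the panel's top face, 214 mm from the hinge line (front edge: 239 mm). Panel shut: x = -0.064, y = 0, z = 0.154 in the shaker's frame. Gripped from above across its 10 mm it turns between the fingers as the panel swings.
- panel_hinge (a point): Middle of the panel's hinge line: x = 0.150, y = 0, z = 0.110 in the shaker's frame. At panel angle q the handle bar lies from here by x = -0.214 cos q + 0.044 sin q, z = 0.214 sin q + 0.044 cos q, along the shaker's axes.
- panel_spot (a point): Middle of the green disc (84 mm in diameter, flush) on the panel's top face, the marker's place; x = 0.050, y = 0, z = 0.118 in the shaker's frame with the panel shut.
- cam_left (a joint): Turn of the left (+y) orange fastener, rad: 0 = locked (wing along shaker x), 1.571 = unlocked (wing along shaker y). Grows counterclockwise from above; hard stops at both; stays where left (0.06 N m); starts within 0.3 of locked. Below about 1.2 its tongue holds the panel down; it turns back to locked only with the panel fully shut.
- cam_left_grip (a point): Point on the left fastener's axis, 22 mm above the panel's top face, where to grip its wing: an orange bar 44 mm long, 12 mm wide, from 8 to 34 mm above the panel. Grip across the 12 mm. With the panel shut it lies at x = -0.062, y = +0.105, z = 0.140 in the shaker's frame.
- cam_right (a joint): Turn of the right (-y) orange fastener, rad: 0 = locked (wing along shaker x), 1.571 = unlocked (wing along shaker y). Grows counterclockwise from above; hard stops at both; stays where left (0.06 N m); starts within 0.3 of locked. Below about 1.2 its tongue holds the panel down; it turns back to locked only with the panel fully shut.
- cam_right_grip (a point): Point on the right fastener's axis, 22 mm above the panel's top face, where to grip its wing: an orange bar 44 mm long, 12 mm wide, from 8 to 34 mm above the panel. Grip across the 12 mm. With the panel shut it lies at x = -0.062, y = -0.105, z = 0.140 in the shaker's frame.
- track: Fixed sloped rack with two lanes at its own x = -0.056 (near) and 0.056 (far), each an aluminium strip 44 mm wide falling 12 degrees towards its own +y to a red stop 24 mm high. Origin on the table under the stop faces, strips there at z = 0.064. One or two canisters a lane lie across it (axis along its x), caps outside the strip; when the end one is lifted the next rolls down.
- lane_near_end (a point): Centre of a canister resting against the near lane's stop: x = -0.056, y = -0.014, z = 0.085 in the track's frame. Its ends are free to be gripped from above.
- lane_far_end (a point): The same for the far lane: x = 0.056, y = -0.014, z = 0.085 in the track's frame.
- can1: Canister on its side: white body 36 mm in diameter, yellow band, blue cap 44 mm in diameter and 8 mm thick at each end; 66 mm long, 50 mm between caps, about 90 g. Origin at its centre, own x axis along its length. Grip it by its two flat ends (66 mm apart). 2 to 4 are present; an absent one reads None.
- can2: Canister on its side: white body 36 mm in diameter, yellow band, blue cap 44 mm in diameter and 8 mm thick at each end; 66 mm long, 50 mm between caps, about 90 g. Origin at its centre, own x axis along its length. Grip it by its two flat ends (66 mm apart). 2 to 4 are present; an absent one reads None.
- can3: Canister on its side: white body 36 mm in diameter, yellow band, blue cap 44 mm in diameter and 8 mm thick at each end; 66 mm long, 50 mm between caps, about 90 g. Origin at its centre, own x axis along its length. Grip it by its two flat ends (66 mm apart). 2 to 4 are present; an absent one reads None.
- can4: Canister on its side: white body 36 mm in diameter, yellow band, blue cap 44 mm in diameter and 8 mm thick at each end; 66 mm long, 50 mm between caps, about 90 g. Origin at its centre, own x axis along its length. Grip it by its two flat ends (66 mm apart). 2 to 4 are present; an absent one reads None.
- marker: Yellow in-use marker standing loose on the table: a round foot 64 mm in diameter and 14 mm high with an upright round grip 30 mm in diameter above it, 104 mm high in all, with a black band; 120 g. Origin at the centre of its underside, z up.
- reagent_bottle: Glass bottle with red cap, 70 mm in diameter, 110 mm tall, standing; origin at the centre of its underside. Bystander: leave where it stands (moving it over 30 mm is a fault).
Things that resemble listed ones, but are neither listed nor needed, are in the scene too. What is shaped like the can3 but turquoise is not meant.

How it is judged:
By the outcome, as a careful person would: the job done as asked, in the order asked, and still so for the second after the job is handed in, with the robot touching nothing.
Of can2, can4, jar only 1 to 3 are there at a start; the rules pass over those that are not, and their reading is None.
At some moment in a run one of marker may be knocked a few centimetres aside while the robot is not near it.
It also fails if it takes over 210 s, if anything falls off the work surface, if the arm or the gripper's body presses on something with over 40 N, if the wrist force passes 120 N, or if a joint passes its speed limit or range.

ROBOT

A 6-joint arm with a two-finger parallel gripper is mounted at the origin on the work surface. World frame = base frame: x ahead of the robot, y to its left, z up, the work surface at z = 0. Lengths are in m, angles in rad, forces in N, time in s.
With the tool pointing down it reaches from about 0.2 to 0.875 m from the base axis. Payload 3.4 kg.
Tool frame: the origin (TCP) lies between the finger pads; the fingertips stand 25 mm ahead of it and the grasp point (between the pads) lies 6 mm ahead of it (r.nose_length is the z of the fingertips in the tool frame, in m); z points along the fingers, y is the line along which they close (so a half turn about z gives the same grasp; the last joint's range is limited). The gripper opens to 94 mm and grips with 3 to 60 N. Pads are 16 mm wide; open, the fingers measure 119 mm over their backs; the gripper's body (75 mm by 177 mm) begins 78 mm behind the grasp point.
Start: joints at [1.12, 0.276, 1.505, -0, 1.361, -0.121], TCP at [0.186, 0.544, 0.23] pointing down, gripper open.
Joint ranges: [-2.89, 2.89], [-0.75, 2.08], [0.22, 2.7], [-1.18, 4.32], [0.11, 2.71], [-2.7, 2.7]. Speed limits (rad/s): [2.57, 2.57, 3.14, 3.14, 3.14, 3.14].

INTERFACE

Orientations are given as a unit quaternion [w, x, y, z].
In Python, from plant import r, gripper_to, inverse_kinematics, vision, models, telemetry gives the robot as it stands. Calls block until the motion is done:
- r.move_to(position, orientation): joint-space move of the TCP to a pose.
- r.move_l(position, rot=None, vel=0.15, guard=None): straight line of the TCP; rot=None keeps the orientation; vel is the mean speed in m/s. With guard (N) it stops when the force on the tool has changed by that much, and returns True; else False.
- r.movej(angles): joint-space move.
- gripper_to(opening, f_grip=None): finger opening in m; f_grip is the grip in N (None keeps the last); returns when the fingers have stopped.
- r.hold(seconds).
- inverse_kinematics(position, orientation): joint angles nearest the present ones, or None.
- vision.snapshot(name): name is "scene" or "top" or "wrist"; returns the picture (384x512x3 uint8, red, green, blue); there is no depth.
- vision.get_calibration(name): a dict with "fx", "fy", "cx", "cy" (pixels), "position" and "orientation" of the camera in the world. Camera axes: x right, y down, z forward; pixel columns grow to the right and rows downward; lengths in m; the calibration is good to about 2 mm. A picture is of the moment at which its call begins: read the wrist's pose just before it. get_calibration takes no time and is no camera call; for the wrist camera it gives the pose at the moment of the call.
A pose or a line that the arm cannot do raises r.PlanningError and nothing moves.
- r.sign_off(): hands the job in; it is judged then, once.
Trained networks look in the newest picture that a camera, given by its name, has taken for a name from the list of things; names that differ only in an ending like _2 or _b are one class to them, and where a whole thing is asked for, a point or a joint stands for the part that bears it (a point fixed in the world has none). Each returns a list of dicts, best first, with "score" (0 to 1); they miss things now and then, are a little off and sometimes report something else, mostly with a low value. They report only what shows in the picture. A call takes as long as a camera call. They do not tell look-alikes from the thing itself.
- models.boxes_of(thing, camera): "at" ([x, y, z] in m, in world coordinates, good to about 4 mm: the middle of the surface that is visible of it).
- models.regions_of(thing, camera): "pixels" (384x512 bool, what is visible of it).
- models.mark_of(thing, camera): "at" ([x, y, z] in m, in world coordinates, good to about 4 mm: a listed point, or the origin of a listed thing).
Readings, each from a call of its own:
- telemetry.current_t(): time.
- telemetry.current_joints(): joint angles.
- telemetry.current_dq(): joint speeds.
- telemetry.current_joint_efforts(): joint torques, N m.
- telemetry.current_ee_pos(): TCP position.
- telemetry.current_tool_rot(): TCP orientation.
- telemetry.current_wrist_force(): force on the tool from outside, world axes, zero at the start.
- telemetry.current_torque(): the same for the moment, N m.
- telemetry.current_opening(): finger opening in m.
- telemetry.current_finger_force(): force on a finger pad.
Only numpy, scipy, OpenCV 4.12 (cv2) and the standard library are available. Lean on these libraries where they do the work, as an engineer would, in place of code of your own. Each camera call takes 0.05 s, during which the arm holds its last target. There are 200 camera calls.

## Working session

There is one attempt and no reset: what is moved stays moved. The work goes in short steps, each a Python script; the robot and the scene stay as the last script left them, time stands still between calls to the robot, and variables do not carry over. Pictures are saved under pics/ and viewed, at most 14 in all, crops included, and the job is handed in when it is done.

```bash
ls; mkdir -p pics
cat > a.py <<'E'
from plant import r, gripper_to, inverse_kinematics, vision, models, telemetry
import numpy as np, cv2
def save(cam,name,scale=1.5):
    im=vision.snapshot(cam); cv2.imwrite('pics/'+name+'.png',cv2.resize(im[:,:,::-1],None,fx=scale,fy=scale)); return im
E
python3 - <<'E'
from a import *
np.set_printoptions(precision=4,suppress=True)
for c in ['scene','top']:
    save(c,c+'0')
    print(c,vision.get_calibration(c))
    for n in ['shaker','cradle','panel_handle','panel_hinge','panel_spot','cam_left_grip','cam_right_grip','track','lane_near_end','lane_far_end','can1','marker','reagent_bottle']:
        print(n,[(np.round(d['at'],3).tolist(),round(d['score'],2)) for d in models.mark_of(n,c)])
print(telemetry.current_t(), telemetry.current_tool_rot(), vision.get_calibration('wrist'))
E
```

```text
pics
scene {'fx': 492.5888212096731, 'fy': 492.5888212096731, 'cx': 261.73914952188886, 'cy': 191.2674840209391, 'position': array([ 1.4637, -0.2316,  0.862 ]), 'orientation': array([-0.3326,  0.697 ,  0.5685, -0.2834])}
shaker [([0.515, 0.176, 0.0], 0.7)]
cradle [([0.512, 0.176, 0.082], 0.65)]
panel_handle [([0.453, 0.183, 0.153], 0.79), ([0.562, -0.228, 0.093], 0.58)]
panel_hinge [([0.662, 0.162, 0.111], 0.98)]
panel_spot [([0.562, 0.177, 0.115], 0.85)]
cam_left_grip [([0.564, 0.174, 0.118], 0.74)]
cam_right_grip [([0.439, 0.081, 0.139], 0.67)]
track [([0.505, -0.169, 0.0], 0.76)]
lane_near_end [([0.449, -0.185, 0.087], 0.97)]
lane_far_end [([0.561, -0.186, 0.085], 0.63), ([0.465, 0.286, 0.143], 0.51), ([0.535, -0.423, 0.004], 0.28)]
can1 [([0.448, -0.178, 0.087], 0.96), ([0.561, -0.187, 0.086], 0.95), ([0.676, -0.304, 0.019], 0.95), ([0.56, -0.228, 0.095], 0.87), ([0.452, 0.186, 0.155], 0.63), ([0.522, -0.073, 0.02], 0.56)]
marker [([0.532, -0.42, 0.002], 0.61), ([0.66, 0.158, 0.111], 0.2)]
reagent_bottle [([0.678, -0.193, 0.0], 0.58)]
top {'fx': 410.20771862516847, 'fy': 410.2077
[... 610 characters left out ...]
 0.086], 0.15)]
track [([0.508, -0.172, -0.002], 0.7)]
lane_near_end [([0.45, -0.179, 0.08], 0.82), ([0.53, -0.421, 0.001], 0.2)]
lane_far_end [([0.561, -0.186, 0.087], 0.76), ([0.528, -0.42, -0.001], 0.63)]
can1 [([0.562, -0.232, 0.097], 0.91), ([0.524, -0.074, 0.019], 0.91), ([0.561, -0.185, 0.086], 0.63), ([0.677, -0.304, 0.017], 0.57), ([0.453, -0.184, 0.085], 0.56)]
marker [([0.528, -0.421, 0.002], 0.78)]
reagent_bottle [([0.68, -0.192, -0.002], 0.95)]
1.4 [0.     0.1642 0.9864 0.    ] {'fx': 323.71298573314385, 'fy': 323.71298573314385, 'cx': 254.8343439988524, 'cy': 193.24260037947363, 'position': array([0.1171, 0.5681, 0.3854]), 'orientation': array([0.1035, 0.807 , 0.5766, 0.0742])}
```

View pics/scene0.png

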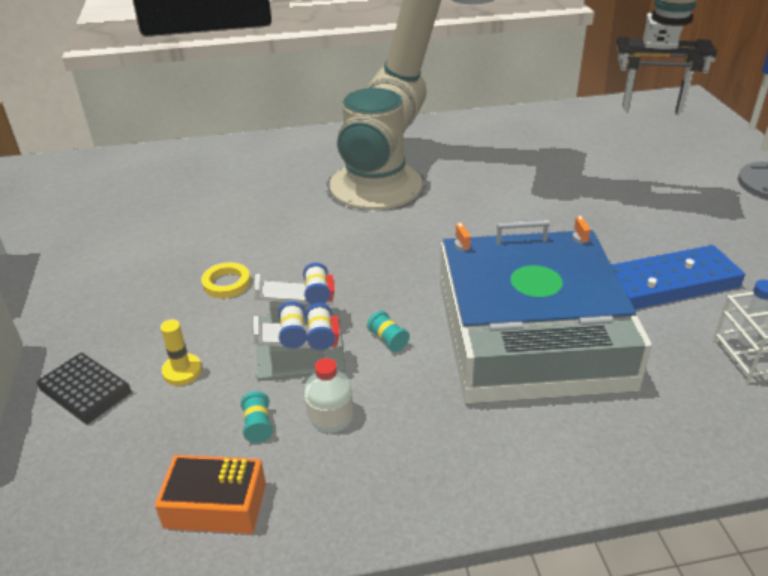

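View pics/top0.png

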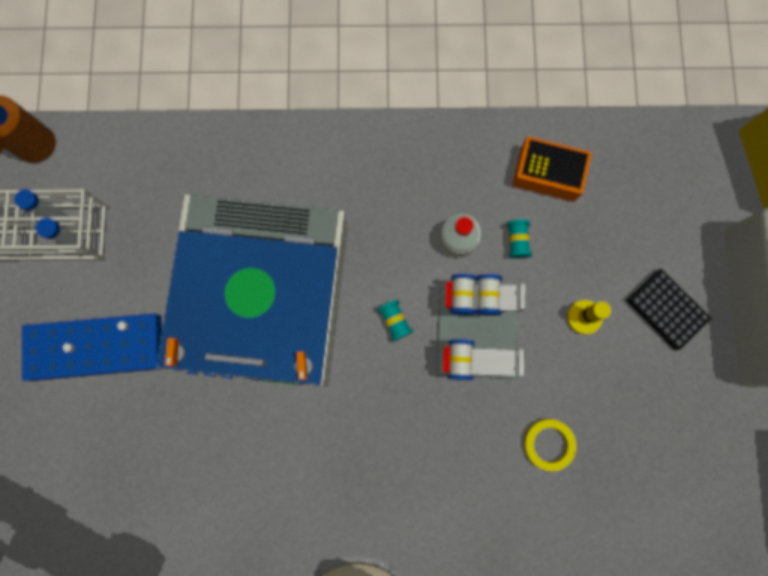

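The scene shows three real canisters: near lane (316,283), and far lane (320,325) and (292,325). The turquoise look-alikes at (388,330) and (256,416) are to be ignored. The marker is at (177,355); the yellow ring at (226,280) isn't it. The orange wings are at (463,237) and (582,230), and the orange box at (212,493) is not a fastener. Next is a close look from the wrist over the shaker front.

```bash
cat >> a.py <<'E'
from scipy.spatial.transform import Rotation as R
np.set_printoptions(precision=4,suppress=True)
def down(a): return np.array([0,np.cos(a/2),np.sin(a/2),0])
def pix2plane(cal,uv,z):
    uv=np.atleast_2d(uv).astype(float); q=cal['orientation']
    d=np.c_[(uv[:,0]-cal['cx'])/cal['fx'],(uv[:,1]-cal['cy'])/cal['fy'],np.ones(len(uv))]
    d=d@R.from_quat([q[1],q[2],q[3],q[0]]).as_matrix().T
    return cal['position']+d*((z-cal['position'][2])/d[:,2])[:,None]
def blobs(im,lo,hi,amin=60):
    h=cv2.cvtColor(im,cv2.COLOR_RGB2HSV); m=cv2.inRange(h,np.array(lo),np.array(hi))
    n,l,s,c=cv2.connectedComponentsWithStats(m)
    return [(s[i,4],c[i],cv2.minAreaRect(np.argwhere(l==i)[:,::-1].astype(np.float32)),l==i) for i in range(1,n) if s[i,4]>=amin]
def axis(cal,mask,z):
    p=pix2plane(cal,np.argwhere(mask)[:,::-1],z)[:,:2]; c=p.mean(0); w,v=np.linalg.eigh(np.cov((p-c).T)); d=v[:,1]; d=d*np.sign(d[0]) 
    return c,np.arctan2(d[1],d[0]),4*np.sqrt(w[::-1]/1.33)/1.155
def go(p,a,f=r.move_to): f(np.array(p),down(a))
E
python3 - <<'E'
from a import *
go([0.42,0.184,0.36],np.pi-0.12)
print(telemetry.current_joints(),telemetry.current_t())
cal=vision.get_calibration('wrist'); im=save('wrist','w1')
for A,c,rc,m in blobs(im,(5,150,90),(20,255,255)): print(A,c,*axis(cal,m,0.15))
for n in ['panel_handle','panel_spot','cam_left_grip','cam_right_grip','shaker','panel_hinge']:
    print(n,[(np.round(d['at'],3).tolist(),round(d['score'],2)) for d in models.mark_of(n,'wrist')])
cal=vision.get_calibration('top'); im=vision.snapshot('top')
for A,c,rc,m in blobs(im,(5,150,90),(20,255,255),30): print(A,c,*axis(cal,m,0.15))
for A,c,rc,m in blobs(im,(50,120,60),(75,255,255),30): print('green',A,c,*axis(cal,m,0.118))
E
```

```text
[ 0.2619  0.0476  1.4767  0.0005  1.6179 -1.1896] 3.0417
465 [170.5226 201.1075] [0.4394 0.0834] -0.011765879564794959 [0.0377 0.0142]
428 [344.7617 200.486 ] [0.463 0.286] 0.032752276029948076 [0.0395 0.0126]
panel_handle [([0.449, 0.185, 0.157], 0.7)]
panel_spot [([0.564, 0.169, 0.117], 0.87)]
cam_left_grip [([0.465, 0.287, 0.138], 0.62)]
cam_right_grip [([0.44, 0.077, 0.142], 0.56), ([0.564, 0.174, 0.115], 0.53)]
shaker [([0.518, 0.176, -0.004], 0.6)]
panel_hinge []
212 [ 5.9387 76.9953] [0.8657 0.5767] 0.0670060165440595 [0.0582 0.0254]
475 [366.8337 112.5811] [ 0.7628 -0.334 ] 1.2740053380494227 [0.122  0.0867]
78 [200.5513 241.8462] [0.4444 0.0784] 0.1713854702387768 [0.0304 0.0113]
green 815 [166.1975 194.7141] [0.5644 0.1703] 0.7563642533087289 [0.061  0.0607]
```

View pics/w1.png

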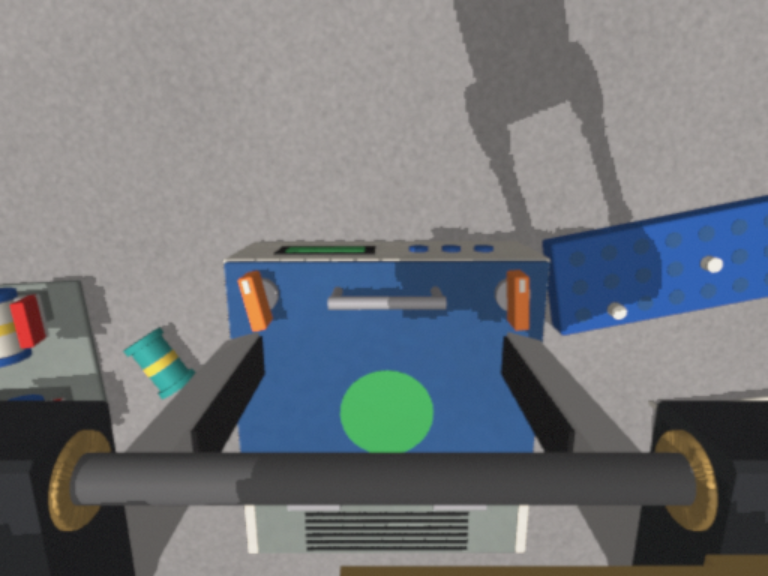

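Wrist picture: the right wing is at (254,301), the left wing at (518,300), the handle at (387,302) and the disc at (387,412). The fit gives the shaker origin at about (0.5145, 0.176) with yaw −0.12. I'll unlock both fasteners.

```bash
cat >> a.py <<'E'
SO=np.array([0.5145,0.176]); SY=-0.12
def S(x,y,z):
    c,s=np.cos(SY),np.sin(SY); return np.array([SO[0]+c*x-s*y,SO[1]+s*x+c*y,z])
def turn(side,a0,a1,f=15):
    p=S(-0.062,side*0.105,0.149)
    gripper_to(0.045); go(p+[0,0,0.07],a0); r.move_l(p,vel=0.1,guard=12)
    gripper_to(0.0,f); print('open',telemetry.current_opening())
    for a in np.linspace(a0,a1,8)[1:]: go(p,a)
    r.hold(0.2); print('torque',telemetry.current_torque(),telemetry.current_wrist_force(),telemetry.current_t())
    gripper_to(0.045); r.move_l(p+[0,0,0.07],vel=0.2)
E
python3 - <<'E'
from a import *
turn(1,0.03,SY+np.pi/2+0.03)
turn(-1,-0.01,SY+np.pi/2+0.03)
go([0.42,0.184,0.36],SY+0.0)
cal=vision.get_calibration('top'); im=save('top','t2')
for A,c,rc,m in blobs(im,(5,150,90),(20,255,255),30): print(A,c,*axis(cal,m,0.15))
E
python3 -c "
import cv2;i=cv2.imread('pics/t2.png');cv2.imwrite('pics/t2c.png',cv2.resize(i[180:400,130:370],None,fx=2.5,fy=2.5))"
```

```text
open 0.026217030376467013
torque [1.1888 0.5807 0.0115] [-2.334   6.2888  5.3979] 10.7167
open 0.025861891029616783
torque [0.3885 0.2035 0.0526] [-0.9354  3.2273  5.7772] 16.6833
213 [ 5.9812 77.0047] [0.8657 0.5766] 0.06669018947222363 [0.0584 0.0254]
479 [366.881  112.7662] [ 0.7623 -0.3341] 1.2783378594958599 [0.1223 0.0867]
66 [199.0303 243.2879] [0.4411 0.082 ] 1.3906313873281761 [0.0346 0.0093]
```

View pics/t2c.png

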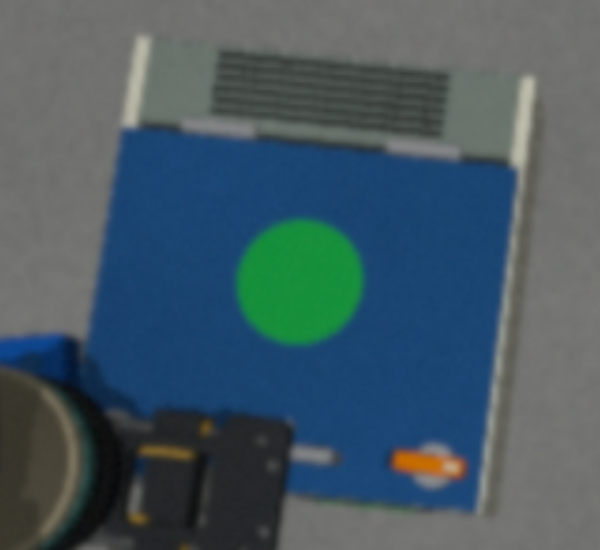

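The top crop shows the right wing at (430,463) lying along shaker y. The left one is hidden by the wrist. The 26 mm opening means the fingertips caught the round base, so I'll grip higher and finish both turns.

```bash
sed -i 's/side\*0.105,0.149/side*0.105,0.158/' a.py
python3 - <<'E'
from a import *
turn(-1,SY+np.pi/2-0.1,SY+np.pi/2+0.04)
turn(1,SY+np.pi/2-0.1,SY+np.pi/2+0.04)
go([0.42,0.184,0.36],SY+np.pi/2)
cal=vision.get_calibration('wrist'); im=save('wrist','w3')
for A,c,rc,m in blobs(im,(5,150,90),(20,255,255)): print(A,c,*axis(cal,m,0.15))
print(models.mark_of('panel_handle','wrist'))
E
```

```text
open 0.012392992990791921
torque [ 0.3065  0.5502 -0.3338] [-2.2914  1.8     5.2558] 24.4917
open 0.012092640921768533
torque [ 0.446   1.0498 -0.2747] [-4.9674  3.2462  3.6872] 30.1583
434 [285.1613  71.5115] [0.4645 0.2912] 1.4266190524858056 [0.0356 0.0107]
304 [281.9178 251.2401] [0.4407 0.0869] 1.4828571552760705 [0.0402 0.0097]
[{'at': [0.4498, 0.1851, 0.1555], 'score': 0.61}]
```

View pics/w3.png

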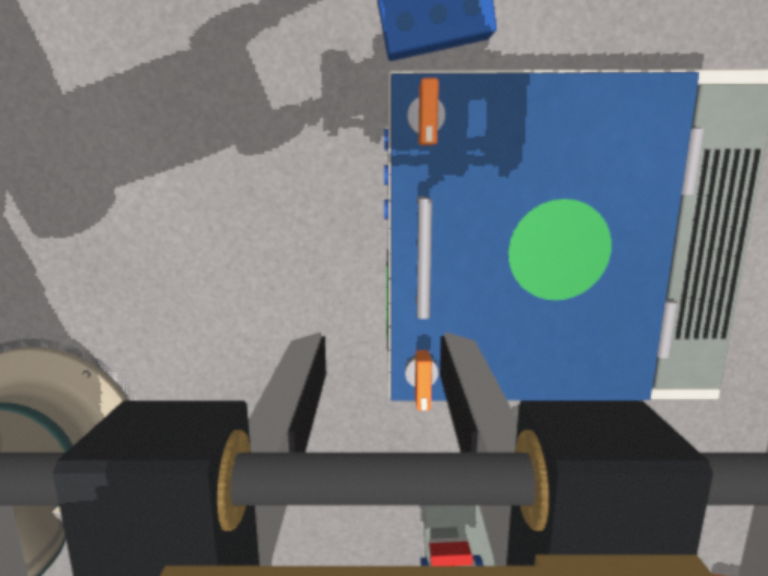

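Both wings, at (428,110) and (423,380), lie along shaker y against their stops. Now I'll open the panel.

```bash
cat >> a.py <<'E'
HA=SY+np.pi/2
def handle(q,dz=0.006): return S(0.150-0.214*np.cos(q)+0.044*np.sin(q),0,0.110+0.214*np.sin(q)+0.044*np.cos(q)+dz)
def swing(q0,q1,n,dz=0.006,vel=0.12):
    for q in np.linspace(q0,q1,n+1)[1:]: r.move_l(handle(q,dz),vel=vel)
    print('f',telemetry.current_wrist_force(),telemetry.current_opening(),telemetry.current_t())
E
python3 - <<'E'
from a import *
gripper_to(0.03); go(handle(0)+[0,0,0.07],HA); r.move_l(handle(0),vel=0.1,guard=12)
gripper_to(0.0,20); print(telemetry.current_opening())
swing(0,0.2,1,vel=0.06); swing(0.2,1.6,9)
gripper_to(0.03); r.move_l(handle(1.6)+[0,0,0.08],vel=0.15)
save('scene','s4',1.5)
for n in ['panel_handle','cradle']:
  print([(d['at'],d['score']) for d in models.mark_of(n,'scene')])
print(handle(1.6,0))
E
```

```text
0.009422967983753711
f [-4.8105  3.2677  0.4187] 0.00945271542928967 35.4333
f [3.8424 2.3422 4.561 ] 0.00959421388463324 39.3333
[([0.7177, 0.1515, 0.3214], 0.69)]
[([0.6733, 0.16, 0.2073], 0.32)]
[0.7133 0.152  0.3226]
```

View pics/s4.png

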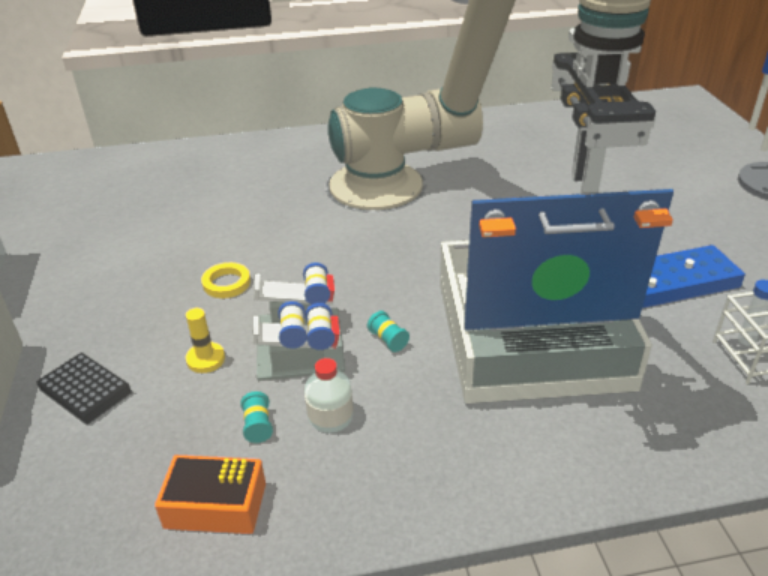

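The panel stands upright at about 1.6. The marker has been knocked to (204,340), so I'll locate it again later. Next I'll empty the rack, starting with one close look.

Run:
```python
from a import *
gripper_to(0.09)
go([0.505,-0.21,0.33],np.pi/2)
cal=vision.get_calibration('wrist'); im=save('wrist','w5')
for n in ['lane_near_end','lane_far_end','can1','track']:
    print(n,[(np.round(d['at'],3).tolist(),round(d['score'],2)) for d in models.mark_of(n,'wrist')])
for A,c,rc,m in blobs(im,(22,120,100),(34,255,255),20): print('yel',A,c,*axis(cal,m,0.10))
for A,c,rc,m in blobs(im,(105,120,40),(125,255,255),20): print('blue',A,c,*axis(cal,m,0.10))
for A,c,rc,m in blobs(im,(0,150,80),(5,255,255),20): print('red',A,c,*axis(cal,m,0.088))
```

```text
lane_near_end []
lane_far_end []
can1 [([0.56, -0.228, 0.099], 0.7), ([0.45, -0.182, 0.089], 0.64), ([0.558, -0.186, 0.084], 0.56), ([0.525, -0.071, 0.024], 0.56), ([0.677, -0.302, 0.02], 0.56)]
track [([0.511, -0.166, 0.003], 0.73)]
yel 208 [270.9375  57.7452] [ 0.524  -0.0812] -1.1353370071003457 [0.0257 0.007 ]
yel 217 [207.6636 146.47  ] [ 0.4503 -0.1792] 1.4934580988170305 [0.029 0.008]
yel 218 [301.9587 152.3807] [ 0.5623 -0.1862] 1.5248528948950508 [0.0293 0.0081]
yel 212 [299.566  188.3019] [ 0.5611 -0.2302] 1.5459139625101759 [0.0312 0.0081]
yel 142 [370.0423 223.0423] [ 0.6515 -0.2752] -1.4339457700669505 [0.0267 0.0073]
yel 1155 [117.1688 238.1983] [ 0.3306 -0.296 ] 0.832205012390551 [0.0751 0.0403]
yel 106 [468.9245 247.2075] [ 0.7818 -0.3081] -0.2831555349689431 [0.028  0.0054]
yel 1377 [257.0436 271.8787] [ 0.5093 -0.3434] -1.5519925008503408 [0.0663 0.0369]
yel 110 [464.9273 254.6636] [ 0.7783 -0.3185] -0.29105955044764886 [0.0284 0.0055]
yel 106 [461.3679 262.0566] [ 0.7754 -0.329 ] -0.27679639481361246 [0.028  0.0056]
blue 207 [183.0338 144.7005] [ 0.4213 -0.1772] 1.4766574980224005 [0.036  0.0071]
blue 232 [232.5776 148.0819] [ 0.4798 -0.1812] 1.4920305814325923 [0.0353 0.0068]
blue 473 [275.8118 168.3108] [ 0.5315 -0.2058] 1.5224600203986456 [0.0744 0.0072]
blue 213 [326.2441 154.0188] [ 0.5914 -0.1882] 1.5411939197302493 [0.0365 0.0075]
blue 203 [323.7192 189.5567] [ 0.5907 -0.2318] -1.5675818322480035 [0.0372 0.0072]
red 351 [210.5214 126.5413] [ 0.4529 -0.1567] -0.06753762855018931 [0.0376 0.01  ]
red 351 [301.2963 132.4786] [ 0.5624 -0.1636] -0.06545430803897027 [0.0386 0.0099]
red 614 [401.2264 157.3029] [ 0.6867 -0.1937] -0.3570681473725966 [0.028  0.0241]
```

View pics/w5.png

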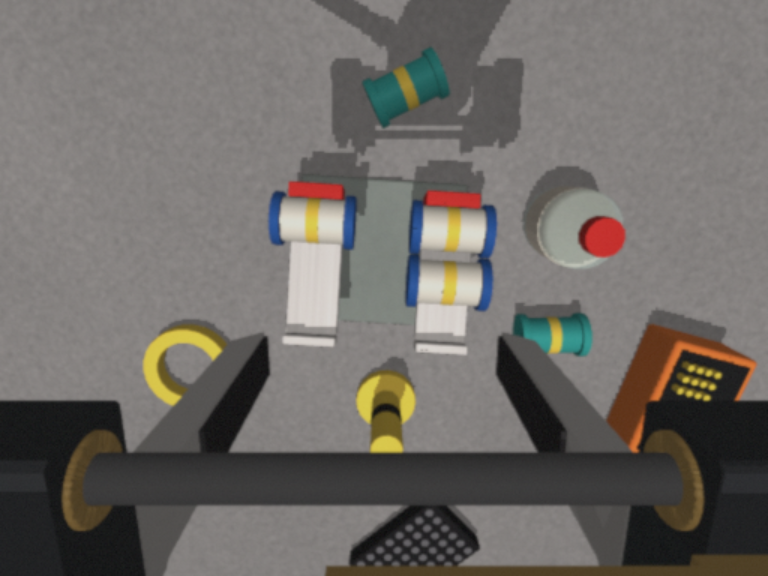

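Wrist picture: the near canister is at (312,220), far ones at (453,230) and (450,283), and the marker foot at (386,400). The track yaw is about −0.066. Before placing anything, one look at the empty cradle.

Run:
```python
from a import *
go([0.43,0.186,0.36],SY+np.pi)
cal=vision.get_calibration('wrist'); im=save('wrist','w6')
np.savez('w6.npz',im=im,**cal)
print([(d['at'],d['score']) for d in models.mark_of('cradle','wrist')],[(d['at'],d['score']) for d in models.mark_of('shaker','wrist')],telemetry.current_t())
# overlay of predicted ribs/bars
q=cal['orientation'];M=R.from_quat([q[1],q[2],q[3],q[0]]).as_matrix()
big=cv2.resize(im[:,:,::-1],None,fx=1.5,fy=1.5)
for s in (1,-1):
  for z,xs in ((0.066,(-0.047,0.047)),(0.08,(0,)),(0.11,(-.08,.15))):
    for x in xs:
      for y in (s*0.035,s*0.077) if z<.1 else (s*.128,):
        p=M.T@(S(x,y,z)-cal['position']); u=cal['fx']*p[0]/p[2]+cal['cx'];v=cal['fy']*p[1]/p[2]+cal['cy']
        cv2.circle(big,(int(u*1.5),int(v*1.5)),3,(0,0,255),1)
cv2.imwrite('pics/w6o.png',big)
```

```text
[([0.5132, 0.1785, 0.0879], 0.71)] [([0.5174, 0.1773, -0.0004], 0.91)] 45.1917
```

View pics/w6o.png

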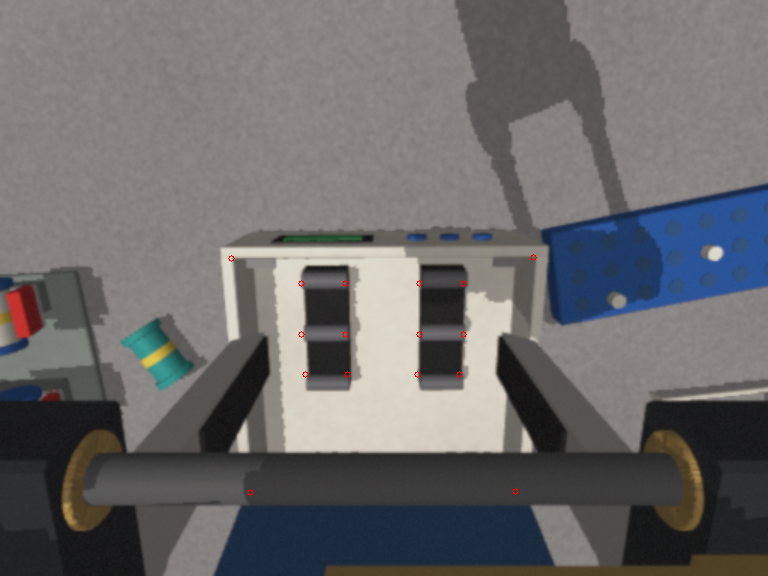

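The overlay agrees within about 2 mm: the mid rib is at (327,333)/(442,333), slightly to +y of my prediction. I'll shift the origin 1.5 mm and start loading.

```bash
cat >> a.py <<'E'
SO=np.array([0.514,0.1775]); TY=-0.066
def pick(x,y,z=0.093,a=np.pi/2+TY):
    gripper_to(0.09); p=np.array([x,y,z])
    go(p+[0,0,0.08],a); hit=r.move_l(p,vel=0.12,guard=10)
    gripper_to(0.05,20); print('pick',hit,telemetry.current_opening(),telemetry.current_finger_force())
    r.move_l(p+[0,0,0.11],vel=0.15)
def place(x,y):
    p=S(x,y,0.094); go(p+[0,0,0.1],SY+np.pi); r.move_l(p+[0,0,0.03],vel=0.15); hit=r.move_l(p,vel=0.06,guard=6)
    e=telemetry.current_ee_pos(); print('place',hit,e-p,telemetry.current_wrist_force())
    gripper_to(0.082); r.move_l(p+[0,0,0.1],vel=0.2); print(telemetry.current_t())
E
python3 - <<'E'
from a import *
pick(0.4503,-0.180); place(0.026,-0.056)
cal=vision.get_calibration('wrist'); im=save('wrist','w7')
E
```

```text
pick False 0.0656556319387808 19.99891608953476
place False [-0.      0.0001 -0.0002] [-0.3523 -0.6812 -0.2098]
52.7083
```

View pics/w7.png

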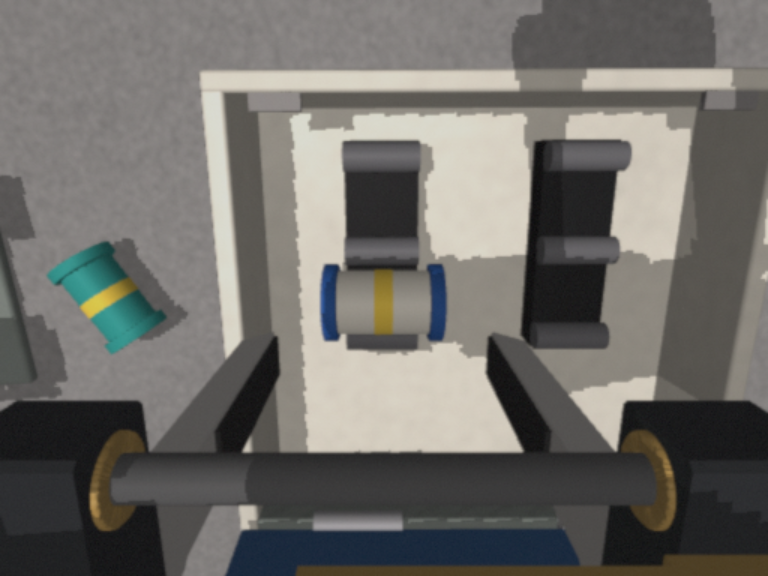

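The canister at (384,303) sits squarely on the bar in its pocket. On to the other two.

Run:
```python
from a import *
pick(0.561,-0.187); place(0.026,0.056)
pick(0.561,-0.187); place(-0.026,-0.056)
go([0.43,0.186,0.36],SY+np.pi)
save('wrist','w8'); print([(np.round(d['at'],3),round(d['score'],2)) for d in models.mark_of('can1','wrist')],telemetry.current_t())
for n in ['can1','marker','panel_handle']:
  for c in ('top','scene'):
    vision.snapshot(c)
    print(n,[(np.round(d['at'],3).tolist(),round(d['score'],2)) for d in models.mark_of(n,c)])
```

```text
pick False 0.06554361367850339 19.996708631515503
place False [-0.      0.     -0.0002] [ 0.5776 -0.4404 -0.6634]
60.4417
pick False 0.06583613826546238 19.997416734695435
place False [-0.      0.     -0.0002] [-0.1016 -0.8281 -0.9752]
68.175
[(array([ 0.532, -0.073,  0.026]), 0.84), (array([0.484, 0.127, 0.085]), 0.82), (array([0.544, 0.232, 0.083]), 0.63), (array([0.535, 0.117, 0.083]), 0.6)] 69.0417
can1 [([0.676, -0.307, 0.021], 0.75), ([0.722, 0.048, 0.316], 0.72), ([0.549, 0.231, 0.084], 0.7), ([0.483, 0.125, 0.084], 0.69), ([0.526, -0.072, 0.019], 0.69), ([0.536, 0.119, 0.087], 0.64)]
can1 [([0.68, -0.303, 0.02], 0.92), ([0.53, -0.072, 0.023], 0.65)]
marker [([0.509, -0.384, 0.003], 0.77)]
marker [([0.512, -0.384, 0.0], 0.91)]
panel_handle [([0.743, 0.153, 0.311], 0.58)]
panel_handle [([0.744, 0.148, 0.311], 0.8)]
```

View pics/w8.png

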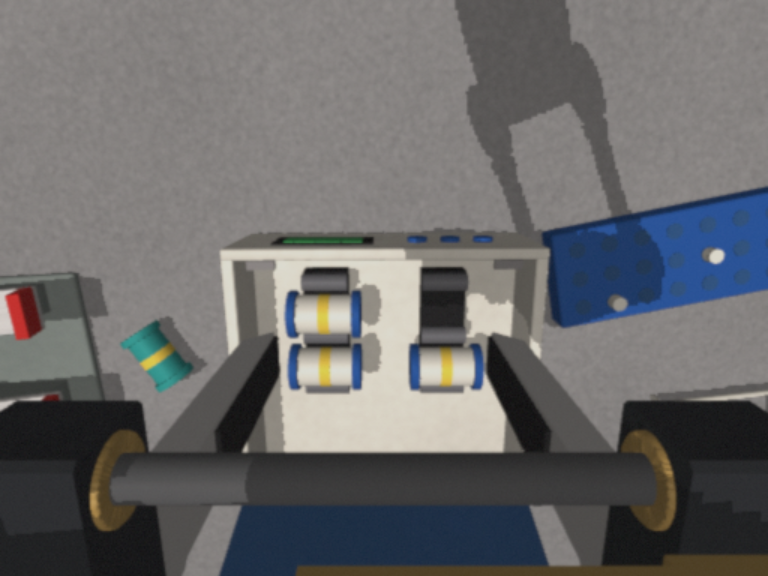

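All three canisters lie in pockets at (323,313), (325,367) and (446,367), and the rack is empty. The panel was brushed back to its stop (q about 1.75) but still stands. I'll grip the handle there and close it.

Run:
```python
from a import *
gripper_to(0.036)
go(handle(1.745)+[-0.03,0,0.09],HA); r.move_l(handle(1.745)+[0,0,0.06],vel=0.15); hit=r.move_l(handle(1.745),vel=0.08,guard=8)
gripper_to(0.0,20); print(hit,telemetry.current_opening())
swing(1.745,0.15,10); swing(0.15,-0.015,2,vel=0.05)
gripper_to(0.03); r.move_l(handle(0)+[0,0,0.06],vel=0.15)
gripper_to(0.0,20); hit=r.move_l(handle(0)+[0,0,0.016],vel=0.04,guard=18); print(hit,telemetry.current_ee_pos()-handle(0),telemetry.current_wrist_force())
r.move_l(handle(0)+[0,0,0.08],vel=0.2)
go([0.42,0.186,0.36],HA)
cal=vision.get_calibration('wrist'); im=save('wrist','w9')
for A,c,rc,m in blobs(im,(5,150,90),(20,255,255)): print(A,c,*axis(cal,m,0.15))
print([(d['at'],d['score']) for d in models.mark_of('panel_handle','wrist')],telemetry.current_t())
```

```text
False 0.009430017484095204
f [ 3.1409 -1.1763 -6.1523] 0.009447200545183658 78.0667
f [ 1.8796 -1.4463  6.7857] 0.009039632898824153 79.0833
True [-0.0002 -0.0001  0.024 ] [-1.1563 -0.8911  6.4442]
445 [285.391   73.5326] [0.4644 0.2907] 1.4322359440872763 [0.0358 0.0109]
149 [283.7114 247.604 ] [0.4433 0.0928] -1.5679299787516445 [0.0335 0.0056]
[([0.4482, 0.1843, 0.1545], 0.73)] 82.7667
```

View pics/w9.png

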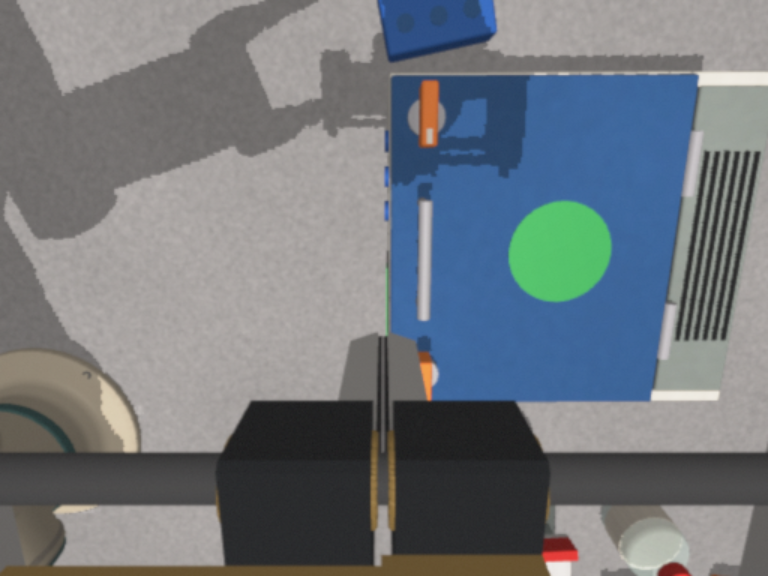

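The panel is flat, with the fingertips meeting the bar at exactly 0.159, and both wings are still along y at (428,112) and (427,375). Now I'll lock them.

Run:
```python
from a import *
turn(-1,SY+np.pi/2,SY-0.04)
turn(1,SY+np.pi/2,SY-0.04)
go([0.40,0.0,0.36],SY+np.pi/2)
vision.snapshot('top'); print([(d['at'],d['score']) for d in models.mark_of('marker','top')])
cal=vision.get_calibration('top'); im=save('top','t10')
for A,c,rc,m in blobs(im,(5,150,90),(20,255,255),30): print(A,c,*axis(cal,m,0.15))
i=cv2.imread('pics/t10.png');cv2.imwrite('pics/t10c.png',cv2.resize(i[180:400,130:370],None,fx=2.5,fy=2.5))
for A,c,rc,m in blobs(im,(22,120,100),(34,255,255),20): print('yel',A,c,*axis(cal,m,0.014))
```

```text
open 0.011853824287585073
torque [-0.7491 -0.7485  0.2536] [ 5.1784 -3.5057 -0.8189] 88.3083
open 0.011735136087675388
torque [-0.9284 -0.3873  0.2562] [ 4.1206 -4.9876  2.7592] 94.8167
[([0.5047, -0.384, -0.0004], 0.6)]
210 [ 5.9286 76.9   ] [0.866  0.5768] 0.073203768201926 [0.0586 0.0256]
462 [366.9459 112.3961] [ 0.7633 -0.3343] 1.2845396298936418 [0.1221 0.0873]
106 [114.5566 233.1887] [0.4671 0.2835] 0.020966550809339134 [0.0334 0.0138]
yel 25 [354.36 108.56] [ 0.8266 -0.3369] -0.2509447399100019 [0.0321 0.0051]
yel 24 [358.625  109.6667] [ 0.8231 -0.349 ] -0.26874968305739877 [0.0311 0.0049]
yel 25 [362.92 110.72] [ 0.8199 -0.3611] -0.2611796139165479 [0.0326 0.0053]
yel 40 [346.075 157.925] [ 0.6816 -0.3068] 1.5630938691866338 [0.0306 0.0079]
yel 410 [377.6854 218.3341] [ 0.5108 -0.3859] -1.1814752637872306 [0.0634 0.0497]
yel 44 [263.0682 212.5455] [ 0.5299 -0.0725] -1.1353619452806554 [0.0303 0.0086]
yel 577 [366.5199 296.2045] [ 0.3035 -0.3445] 0.8781502544285855 [0.0821 0.0806]
```

View pics/t10c.png

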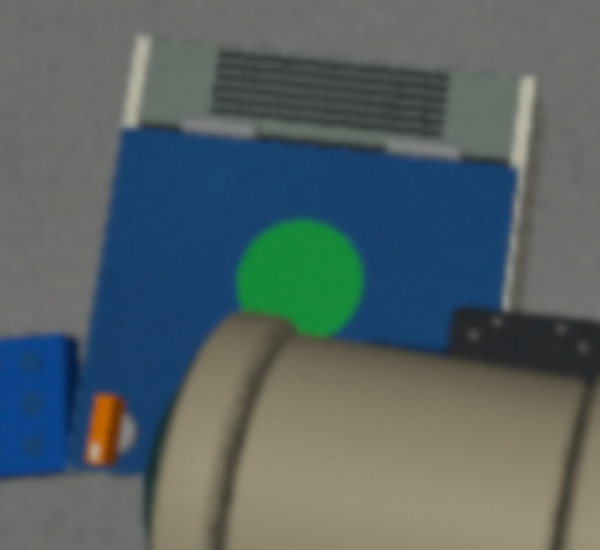

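The left wing at (105,430) is back along x, and both fasteners reached their locked stops (0.25 N m reaction). Now the marker.

Run:
```python
from a import *
a=np.pi/2; p=np.array([0.510,-0.384,0.086])
gripper_to(0.08); go(p+[0,0,0.1],a); print(r.move_l(p,vel=0.12,guard=8))
gripper_to(0.0,15); print(telemetry.current_opening()); r.move_l(p+[0,0,0.2],vel=0.2)
t=S(0.05,0,0.205); go(t+[0,0,0.08],a)
hit=r.move_l(t+[0,0,0.012],vel=0.12); hit=r.move_l(t-[0,0,0.002],vel=0.03,guard=4); print(hit,telemetry.current_ee_pos()-t)
gripper_to(0.07); r.move_l(t+[0,0,0.12],vel=0.15)
go([0.40,-0.15,0.4],a)
save('scene','s11'); print([(d['at'],d['score']) for d in models.mark_of('marker','scene')],S(.05,0,.118))
print([(np.round(d['at'],3),d['score']) for d in models.mark_of('reagent_bottle','scene')])
cal=vision.get_calibration('top'); im=save('top','t11',2)
for A,c,rc,m in blobs(im,(5,150,90),(20,255,255),30): print(A,c,*axis(cal,m,0.15))
i=cv2.imread('pics/t11.png')[220:540,140:500]; s=cv2.imread('pics/s11.png')[180:420,410:680]
cv2.imwrite('pics/end.png',np.hstack([cv2.resize(i,(400,400)),cv2.resize(s,(400,400))])); print(telemetry.current_t())
```

```text
False
0.029765681490358086
True [-0.0003  0.     -0.0014]
[([0.5654, 0.1712, 0.1235], 0.87), ([0.5635, -0.1907, 0.0857], 0.29)] [0.5636 0.1715 0.118 ]
[(array([ 0.68 , -0.193,  0.001]), 0.8)]
213 [ 5.9484 76.9484] [0.8658 0.5767] 0.07660234401379218 [0.0586 0.0257]
489 [366.6871 112.8732] [ 0.7621 -0.3336] 1.2855628034013902 [0.1219 0.0869]
105 [114.5048 233.1905] [0.4671 0.2836] 0.01364669475988896 [0.0329 0.0139]
80 [200.975  242.0875] [0.4439 0.0774] -0.044664146656143495 [0.0319 0.0112]
109.8583
```

View pics/end.png

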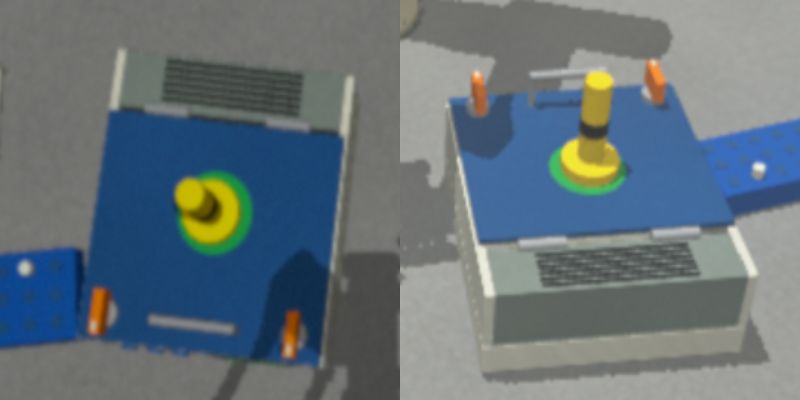

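The marker stands inside the disc at (212,212), both wings at (99,311) and (291,333) are locked, and the panel is shut. Handing in.

```bash
python3 -c "
from a import *
print(r.sign_off())"
```

```text
the job is handed in; nothing more can be done
None
```

The job is done and handed in at about 110 s: all three canisters lie in cradle pockets, the panel is shut with both fasteners locked, and the marker stands upright on the green disc. The bottle was not moved. While I was loading, the panel got brushed back from upright to its 1.75 rad stop; it stayed standing and closed normally.

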